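# Load and clamp shut the gas-exchange chamber

### The job

Set the blue-capped culture jar gently down in the free seat of the gas chamber, beside the white-capped jar, keeping it upright; then swing the clear upper shell over onto the lower one and throw the clamp's red handle up past its dead centre to its stop, so that the clamp holds the two shells tight together, edge to edge. Do not drop the jar, and leave the other jars, the amber bottle, the dishes and the forceps on the bench where they are.

Things in the scene. Friction and masses are not known exactly. Their poses are not given: they have to be found in the camera images.
- chamber: Gas chamber bolted to the bench: base plate (x -195 to +105 mm, 215 mm in y), grey open lower shell (130 mm in x, 190 mm in y, rim 62 mm high, walls 7 mm), clear upper shell hinged on its +x long side, toggle clamp on a riser on its -x side. Origin on the bench under the middle of the lower shell; x towards the hinge (roughly world +y, robot's left), y along the hinge (roughly world -x), z up.
- seat (a point): The free jar seat, chamber (0, +43, 16) mm: centre of a round hole 68 mm wide in the white 8 mm thick insert on the lower shell's floor. A seated jar's underside rests here, 16 mm above the bench, 8 mm below the insert's top. Axes as the chamber's.
- seat_taken (a point): The other, equal seat at chamber (0, -43, 16) mm, where jar_in stands.
- hinge (a point): Middle of the upper shell's hinge line, chamber (68, 0, 62) mm; the line runs along the chamber's y. The hinge is stiff (0.35 N m friction): the upper shell (350 g) stays where it is left, and takes 3 to 6 N at its free edge to swing.
- lid (a joint): Angle (rad) of the upper shell about the hinge line: 0 = seated edge to edge, about 0.03 = resting on the unpressed gasket, pi/2 = upright, more = leaning back to chamber +x. Starts at 1.65 to 2.0. The shell is a clear box 130 x 190 mm, 56 mm deep; shut, its top is 118 mm above the bench.
- lid_edge (a point): Middle of the upper shell's free edge, on the outer (when shut, upper) face of its blue front flange, 157 mm from the hinge line and 6 mm outside the parting plane; shut, at chamber (-89, 0, 68) mm. The flange is 6 mm thick, 210 mm long along y, and spans 133 to 157 mm from the hinge line; its outer face is where a fingertip pushes the shell over and down.
- gasket_top (a point): Middle of the black rubber gasket strip along the lower shell's front rim, chamber (-70, 0, 66) mm. It stands 4 mm proud of the rim and pushes back with 6 N at first touch, 10 N pressed flush, so the shells part again unless the clamp holds them.
- clamp (a joint): Angle (rad) of the toggle clamp's red handle: 0 = upright, past dead centre (0.08) and against its stop, clamped; more = leaning away from the shells to chamber -x, open. Starts at about 1.19, stays where it is left (0.25 N m friction), opens to 1.25. Pushing the handle's end towards chamber +x until it stops brings the arm down; about 10 N is enough.
- handle_pivot (a point): Pivot of the handle, chamber (-155, 0, 107) mm; its axis runs along the chamber's y.
- handle_end (a point): Centre of the round end (radius 10.5 mm) of the red grip (21 mm thick), 86 mm from the handle's pivot, straight above it when clamped. Moves with the handle.
- clamp_foot (a point): Underside of the black rubber foot (16 mm wide) at the end of the clamp's arm. With the clamp open the arm stands up steeply, foot about 125 mm high, clear of the swinging shell; clamped, the foot presses on the middle of the shut front flange at chamber (-78, 0, 68) mm. Moves with the arm.
- jar_blue: The jar to load: clear round culture jar with a blue cap, 92 mm tall, body 60 mm in diameter and 76 mm high, cap 64 mm in diameter and 16 mm high, 150 to 290 g. Stands upright on the steel tray among the white-capped jars. Origin: centre of its underside, z up.
- jar_in: White-capped jar of the same size already standing in its seat in the chamber; it must stay seated. Origin: centre of its underside.
- tray: Flat steel tray 235 x 235 mm, fixed, 4 mm thick with a lip 9 mm high, on which the four jars stand, at the robot's left. Origin: on the bench under its middle.
- jar_a: White-capped jar on the tray, same size as the blue one; leave it. Origin: centre of its underside.
- jar_b: White-capped jar on the tray, same size; leave it. Origin: centre of its underside.
- jar_c: White-capped jar on the tray, same size; leave it. Origin: centre of its underside.
- bottle: Amber bottle, 68 mm in diameter, 150 mm tall, standing close beyond the clamp handle; leave it. Origin: centre of its underside.
- dishes: Stack of three round clear dishes, 92 mm in diameter, 45 mm high, at the near right; leave it. Origin: centre of its underside.
- forceps: Steel forceps, 175 mm long along their x, 8 mm high, lying on the bench at the right; leave them. Origin: middle of their underside.
Things that resemble listed ones, but are neither listed nor needed, are in the scene too. Leave any pink or turquoise look-alike of the jar_blue alone.

How it is judged (in metres and radians):
On the way, in this order (a step that is already met when the one before it is completed fails the run):
1. the blue-capped jar stands in the free seat, let go (horizontal distance between jar_blue and seat below 0.007 m and z of jar_blue in the frame of seat between -0.004 and 0.004 m and angle between jar_blue's own z axis and vertical below 0.08 rad and contact force between the fingers and jar_blue below 0.3 N), for 0.2 s.
2. the upper shell is down on the gasket (value of joint lid below 0.06 rad), for 0.1 s.
At the end, for the whole second after the job is handed in: Both jars upright in their seats (within 7 mm sideways, 4 mm in height, 0.08 rad tilt), the upper shell seated edge to edge (lid below 0.012 rad) and held by the clamp, its handle past dead centre at the stop (clamp below 0.04 rad), all at rest (horizontal distance between jar_blue and seat below 0.007 m and z of jar_blue in the frame of seat between -0.004 and 0.004 m and angle between each of jar_blue, jar_in's own z axis and vertical below 0.08 rad and horizontal distance between jar_in and seat_taken below 0.007 m and z of jar_in in the frame of seat_taken between -0.004 and 0.004 m and value of joint lid below 0.012 rad and value of joint clamp below 0.04 rad and linear speed of jar_blue below 0.02 m/s); the robot touches nothing.
It fails at once if the blue-capped jar is dropped (it falls free, out of the fingers, faster than 0.45 m/s) (linear speed of jar_blue above 0.45 m/s and contact force between the fingers and jar_blue below 0.05 N).
It fails at once if the blue-capped jar or jar_in is tilted more than 0.5 rad (angle between any of jar_blue, jar_in's own z axis and vertical above 0.5 rad).
It fails at once if one of the other jars, the amber bottle, the dishes or the forceps is moved more than 25 mm or knocked over (distance of any of jar_a, jar_b, jar_c, bottle, dishes, forceps from where it was at the start of the episode above 0.025 m or angle between any of jar_a, jar_b, jar_c, bottle, dishes, forceps's own z axis and vertical above 0.4 rad).
It also fails if it takes over 58 s, if anything falls off the work surface, if the arm or the gripper's body presses on something with over 40 N, if the wrist force passes 120 N, or if a joint passes its speed limit or range.

### The arm

A 6-joint arm with a two-finger parallel gripper is mounted at the origin on the work surface. World frame = base frame: x ahead of the robot, y to its left, z up, the work surface at z = 0. Lengths are in mm, angles in rad, forces in N, time in s.
With the tool pointing down it reaches from about 350 to 875 mm from the base axis. Payload 4.2 kg.
Tool frame: the origin (TCP) lies midway between the tips of the shut fingers; the grasp point (between the pads) lies 19 mm behind it (arm.grip_point_offset is the distance from the TCP to the grasp point, in mm); y points along the fingers, z is the direction in which the jaws open and shut, and the axes are right-handed (so a half turn about y gives the same grasp; the last joint's range is limited). The gripper opens to 85 mm and grips with 20 to 120 N. Pads are 22 mm wide; open, the fingers measure 114 mm over their backs; the gripper's body (76 mm by 85 mm) begins 54 mm behind the grasp point. The pads swing forward as they close: fully open they stand 13 mm farther back than shut.
Start: joints at [-0.859, 0.385, 0.008, 0, -1.194, -0.259], TCP at [273.44, -561.987, 231.312] pointing down, gripper open.
Joint ranges: [-3.14, 3.14], [-1.21, 2.06], [-1.07, 1.41], [-3.16, 2.05], [-2.99, -0.16], [-3.1, 3.1]. Speed limits (rad/s): [2.79, 2.79, 3.14, 3.14, 3.14, 3.14].

### API

Orientations are given as a unit quaternion [x, y, z, w].
In Python, from bench import arm, optics, job_done, spotter gives the robot as it stands.
- The arm moves only by the tool jog_arm, never from a script. Its arguments are lists of equal length, an entry for each row: "translation": the shift along the tool's x, y, z in units of 50 mm (1.0 is 50 mm), a list of three; "rot": the turn, a rotation vector about the tool's x, y, z in units of 8 degrees (1.0 is 8 degrees), a list of three; "gripper": the opening, from 0 (shut) to 1 (fully open). A call has 1 to 20 rows; each row is the pose to reach, as a shift and turn from the pose measured when the call began, along the tool's axes at that moment; what a row does not reach only later rows make up. A row lasts 1/10 s, in which the tool goes at most 50 mm and 8.59 degrees, less where a joint would pass 70% of its speed; a pose out of reach is approached as far as the arm can. A call with a gripper value outside its range is refused whole. The fingers move at their own pace and stop on an object; the grip force is fixed at half the most. Time passes only in rows, so rows that repeat a pose let the fingers close. It gives the time, the measured TCP pose, the force and the opening at its end, in the units of the state.
- arm.read_state(): the state, without advancing time (a new reading comes with each control period).
- optics.get_image(name): name is "scene" or "side" or "wrist"; returns a dict with "frame" (420x560x3 uint8, red, green, blue), "mtx" (3x3 intrinsics, pixels), "xyz" and "attitude" of the camera in the world; the wrist camera has in their place "T_tool_cam" (4x4, takes a point from camera to tool coordinates, whose origin is the TCP and whose axes are the tool frame's). Camera axes: x right, y down, z forward; pixel columns grow to the right and rows downward; lengths in mm; the calibration is good to about 2 mm. A picture is of the moment at which its call begins: read the wrist's pose just before it. There is no depth.
- job_done(): hands the job in, once; it reports no verdict.
Trained networks look in the newest picture that a camera, given by its name, has taken for a name from the list of things; names that differ only in an ending like _2 or _b are one class to them, and where a whole thing is asked for, a point or a joint stands for the part that bears it (a point fixed in the world has none). Each returns a list of dicts, best first, with "score" (0 to 1); they miss things now and then, are a little off and sometimes report something else, mostly with a low value. They report only what shows in the picture. A call takes as long as a camera call. They do not tell look-alikes from the thing itself.
- spotter.look_for(camera, thing): "centre" ([x, y, z] in mm, in the coordinates of the camera as it stood for that picture, good to about 4 mm: the middle of the surface that is visible of it).
The state is a dict: "clock": time; "joints": joint angles; "joint_vel": joint speeds; "joint_efforts": joint torques, N m; "position": TCP position; "ee_rot": TCP orientation; "contact_force": force on the tool from outside, world axes, zero at the start; "wrist_torque": the same for the moment, N m; "gripper_width": finger opening in mm.
Only numpy, scipy, OpenCV 4.12 (cv2) and the standard library are available. Lean on these libraries where they do the work, as an engineer would, in place of code of your own. Each camera call takes 0.05 s, during which the arm holds its last target. There are 200 camera calls.

## Working session

There is one attempt and no reset: what is moved stays moved. The work goes in short steps, Python scripts to look and compute and a tool call to move; the robot and the scene stay as the last step left them, time stands still between calls to the robot, and variables do not carry over. Pictures are saved under pics/ and viewed, about 8 in all and at most 12, crops included, and the job is handed in when it is done.

Besides the shell and the picture viewer there is one more tool, called after "Emit:" as a command line: name --argument value ..., lists and objects as JSON in quotes. jog_arm: Moves the arm, as the interface text tells. Its arguments: {"type":"object","properties":{"translation":{"type":"array"},"rot":{"type":"array"},"gripper":{"type":"array"}},"required":["translation","rot","gripper"]}

```bash
mkdir -p pics; cat > h.py <<'E'
import numpy as np, cv2
from scipy.spatial.transform import Rotation as R
from bench import arm, optics, job_done, spotter
def campose(name,im,st=None):
    if name=='wrist':
        T=np.eye(4);T[:3,:3]=R.from_quat(st['ee_rot']).as_matrix();T[:3,3]=st['position']
        return T@np.array(im['T_tool_cam'])
    T=np.eye(4);a=np.array(im['attitude'],float)
    T[:3,:3]=a if a.shape==(3,3) else R.from_quat(a).as_matrix()
    T[:3,3]=im['xyz'];return T
def grab(name,save=None):
    st=arm.read_state();im=optics.get_image(name)
    T=campose(name,im,st)
    if save: cv2.imwrite('pics/'+save,im['frame'][:,:,::-1])
    return im,T
def find(cam,T,thing):
    return [(round(d['score'],2),(T@np.append(d['centre'],1))[:3].round(1).tolist()) for d in spotter.look_for(cam,thing)][:4]
def pix(T,K,p):
    c=np.linalg.inv(T)@np.append(p,1);u=np.array(K)@c[:3];return (u[:2]/u[2]).round(1)
def ray(T,K,uv,z):
    d=T[:3,:3]@np.linalg.inv(np.array(K))@np.array([uv[0],uv[1],1.]);o=T[:3,3]
    return (o+d*(z-o[2])/d[2]).round(1)
E
python3 - <<'E'
from h import *
print(arm.read_state())
fs=[]
for c in ['scene','side']:
    im,T=grab(c);fs.append(im['frame']);print(c,T.round(2).tolist(),np.array(im['mtx']).tolist())
    for t in ['chamber','jar_blue','jar_in','jar_a','bottle','lid_edge','handle_end','clamp_foot','gasket_top','dishes','tray']:
        print(t,find(c,T,t))
    cv2.imwrite('pics/%s0.png'%c,im['frame'][:,:,::-1])
E
```

```text
{'clock': 0.0, 'joints': array([-8.59406366e-01,  3.85557646e-01,  6.61152615e-03, -4.98224221e-04,
       -1.19398832e+00, -2.58623814e-01]), 'joint_vel': array([ 0.00045815,  0.00029311,  0.00220905,  0.00055416, -0.00036748,
        0.00073311]), 'joint_efforts': array([ 5.94071371e-04, -3.92287660e+01,  1.88398075e+01,  4.18611109e+00,
       -4.68170678e-03,  1.42005865e-05]), 'position': array([ 273.18161895, -561.48269002,  230.21544005]), 'ee_rot': array([-0.68833376, -0.15844218,  0.15885736,  0.68982393]), 'contact_force': array([ 0.20543765, -0.45217529,  0.32581803]), 'wrist_torque': array([-0.04454002, -0.0652725 ,  0.02746783]), 'gripper_width': 85.10429680701405}
scene [[-0.7, 0.52, -0.48, 1070.43], [0.71, 0.51, -0.49, 574.85], [-0.01, -0.69, -0.72, 963.37], [0.0, 0.0, 0.0, 1.0]] [[380.16930675112695, 0.0, 286.16340496571837], [0.0, 380.16930675112695, 206.64081522100855], [0.0, 0.0, 1.0]]
chamber [(0.96, [556.7, -66.7, 63.5])]
jar_blue [(0.97, [300.1, 206.0, 78.1]), (0.9, [436.8, 284.4, 90.7]), (0.88, [414.1, 520.1, 87.5]), (0.64, [313.6, 345.6, 78.4])]
jar_in [(0.86,
[... 579 characters left out ...]
.0, 273.8570164636248], [0.0, 412.1249151492502, 208.3933830782924], [0.0, 0.0, 1.0]]
chamber [(0.31, [499.1, 219.2, 64.2])]
jar_blue [(0.91, [279.4, 181.9, 64.9]), (0.75, [416.3, 250.3, 61.2]), (0.75, [390.9, 487.2, 55.0]), (0.54, [282.1, 315.9, 73.4])]
jar_in [(0.32, [500.3, -26.0, 62.5])]
jar_a [(0.71, [499.3, 217.1, 63.8]), (0.5, [566.6, 308.6, 92.9]), (0.49, [459.6, 340.0, 94.5])]
bottle [(0.7, [607.1, -368.1, 76.8]), (0.55, [567.8, 312.9, 93.1])]
lid_edge [(0.79, [493.2, 45.3, 116.3])]
handle_end [(0.59, [515.3, -315.6, 139.8])]
clamp_foot []
gasket_top [(0.35, [506.0, -28.2, 59.5])]
dishes [(0.56, [387.0, -430.3, 46.2])]
tray [(0.62, [451.1, 259.0, 6.0]), (0.21, [500.4, -27.0, 64.2])]
```

View pics/scene0.png

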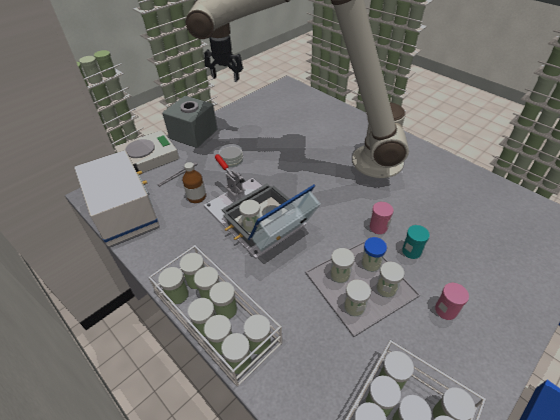

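View pics/side0.png

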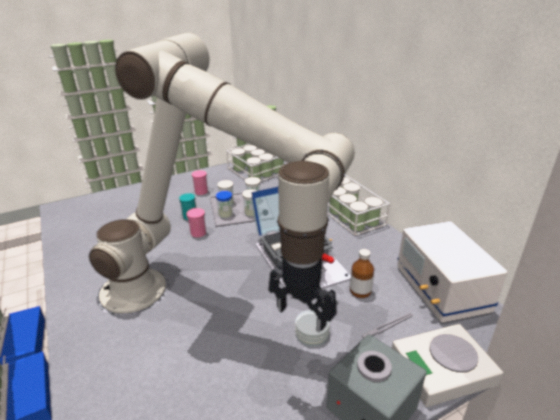

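The scene view shows the blue cap at (375,247) with white caps at (343,259), (391,272) and (357,291). The open chamber is around (268,215) with the red handle at (222,162) and the bottle at (194,183). The side view agrees but has the arm in front of the chamber.

```bash
cat >> h.py <<'E'
def mv(pos,rot=None,st=None):
    """jog numbers from the present pose to a world TCP pose (rot 3x3)"""
    st=st or arm.read_state();R0=R.from_quat(st['ee_rot'])
    t=R0.inv().apply(np.array(pos)-st['position'])/50
    r=np.zeros(3) if rot is None else np.degrees((R0.inv()*R.from_matrix(rot)).as_rotvec())/8
    return t.round(3).tolist(),r.round(3).tolist()
def down(yaw):
    """tool y down; tool z (jaw axis) horizontal at world angle yaw"""
    z=np.array([np.cos(yaw),np.sin(yaw),0]);y=np.array([0,0,-1.]);return np.stack([np.cross(y,z),y,z],1)
E
python3 - <<'E'
from h import *
st=arm.read_state();print(R.from_quat(st['ee_rot']).as_matrix().round(2).tolist())
im,T=grab('wrist','w0.png');print(np.array(im['T_tool_cam']).round(2).tolist(),np.array(im['mtx']).tolist())
im,T=grab('scene');K=im['mtx']
for uv in [(375,245),(343,257),(391,270),(357,289)]: print(uv,ray(T,K,uv,96))
for y in (-1.57,0,1.57,3.14): print(y,mv([500,-150,400],down(y)))
E
```

```text
[[0.9, 0.0, -0.44], [0.44, 0.0, 0.9], [0.0, -1.0, 0.0]]
[[0.0, 0.96, 0.28, -71.98], [0.0, -0.28, 0.96, -141.74], [1.0, -0.0, -0.0, 1.67], [0.0, 0.0, 0.0, 1.0]] [[316.6049248723142, 0.0, 275.7140738543014], [0.0, 316.6049248723142, 212.43258618799916], [0.0, 0.0, 1.0]]
(375, 245) [421.9 276.3  96. ]
(343, 257) [518.8 237.5  96. ]
(391, 270) [461.8 357.5  96. ]
(357, 289) [573.2 328.   96. ]
-1.57 ([7.679, -3.374, 5.427], [0.0, -19.263, -0.0])
0 ([7.679, -3.374, 5.427], [0.0, 14.493, 0.0])
1.57 ([7.679, -3.374, 5.427], [0.0, 3.249, 0.0])
3.14 ([7.679, -3.374, 5.427], [0.0, -7.996, -0.0])
```

Emit:
jog_arm --translation '[[8.2,-2.4,6.5],[8.2,-2.4,6.5],[8.2,-2.4,6.5],[8.2,-2.4,6.5],[8.2,-2.4,6.5],[8.2,-2.4,6.5],[8.2,-2.4,6.5],[8.2,-2.4,6.5],[8.2,-2.4,6.5],[8.2,-2.4,6.5],[8.2,-2.4,6.5],[8.2,-2.4,6.5],[8.2,-2.4,6.5],[8.2,-2.4,6.5],[8.2,-2.4,6.5],[8.2,-2.4,6.5],[8.2,-2.4,6.5]]' --rot '[[0,3.25,0],[0,3.25,0],[0,3.25,0],[0,3.25,0],[0,3.25,0],[0,3.25,0],[0,3.25,0],[0,3.25,0],[0,3.25,0],[0,3.25,0],[0,3.25,0],[0,3.25,0],[0,3.25,0],[0,3.25,0],[0,3.25,0],[0,3.25,0],[0,3.25,0]]' --gripper '[1,1,1,1,1,1,1,1,1,1,1,1,1,1,1,1,1]'

```text
clock: 3.0
position: [499.6, -91.2, 351.3]
ee_rot: [0.707, -0.001, 0.001, -0.707]
contact_force: [-0.3, 0.4, -0.3]
gripper_width: 85.4
```

```bash
python3 - <<'E'
from h import *
st=arm.read_state();print(st['clock'],st['position'],st['joints'].round(2),st['joint_vel'].round(3))
im,T=grab('wrist');K=np.array(im['mtx'])
cv2.imwrite('pics/w1.png',cv2.resize(im['frame'][:,:,::-1],(800,600)))
for t in ['chamber','jar_in','handle_end','clamp_foot','gasket_top','lid_edge','bottle','jar_blue']: print(t,find('wrist',T,t))
np.savez('w1.npz',T=T,K=K)
E
```

```text
3.0 [499.61565593 -91.15188276 351.28906452] [ 0.14  0.12 -0.05  0.   -1.4  -1.71] [ 0.006  0.003  0.002  0.001  0.    -0.   ]
chamber [(0.73, [522.2, -155.2, 64.6]), (0.66, [517.0, -46.5, 61.2]), (0.41, [518.3, -286.6, 135.5])]
jar_in [(0.66, [568.4, -87.4, 106.1])]
handle_end [(0.8, [524.4, -285.5, 132.8])]
clamp_foot [(0.88, [526.7, -191.8, 136.3])]
gasket_top [(0.73, [523.2, -152.5, 66.1]), (0.45, [531.0, 36.8, 102.9])]
lid_edge [(0.86, [527.3, 37.2, 98.7]), (0.26, [397.2, -404.2, 44.2])]
bottle [(0.85, [608.3, -333.9, 99.8])]
jar_blue [(0.82, [304.9, 187.9, 51.7]), (0.76, [425.6, 249.5, 51.1])]
```

View pics/w1.png

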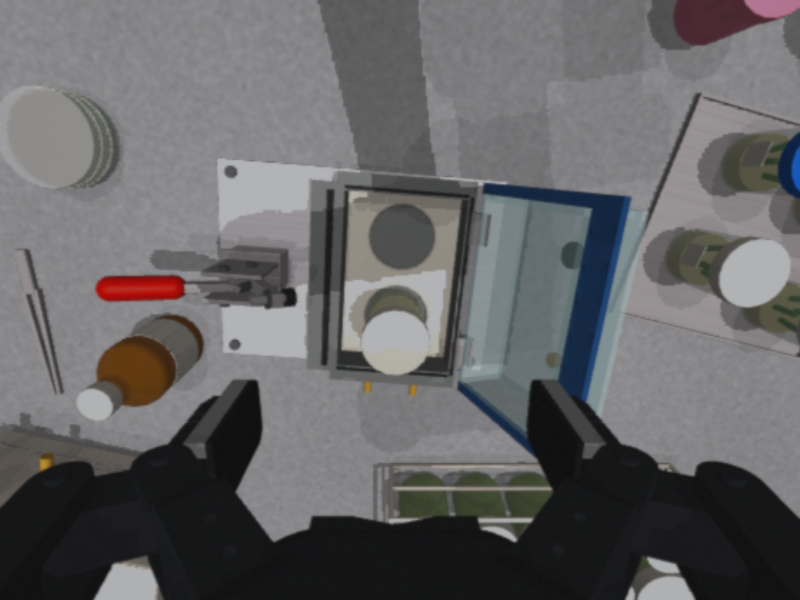

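The view shows the free hole centred at (402,236), jar_in's cap at (395,342), the gasket strip from (329,190) to (324,365), the handle from (105,288) to (185,288) and the clamp foot at (290,297).

```bash
python3 - <<'E'
from h import *
d=np.load('w1.npz');T,K=d['T'],d['K'];s=.7
f=lambda u,v,z: ray(T,K,(u*s,v*s),z)
im=cv2.imread('pics/w1.png')
g=cv2.cvtColor(im,cv2.COLOR_BGR2GRAY)
# dark hole ellipse
m=((g<110)&(g>60)).astype(np.uint8);n,l,stt,c=cv2.connectedComponentsWithStats(m[195:275,360:445]);
k=1+np.argmax(stt[1:,4]);print('hole',c[k]+[360,195],stt[k])
print('hole top z24',f(402,236,24),f(369,236,24),f(435,236,24),f(402,204,24),f(402,269,24),'floor16',f(402,236,16))
print('jar_in',f(395,342,108),f(361,342,108),f(429,342,108))
a,b=f(329,190,66),f(325,365,66);print('gasket',a,b,np.degrees(np.arctan2(*(b-a)[1::-1])))
for p in [(218,158),(223,355)]: print('plate',f(*p,8))
print('handle',f(107,288,140))
print('shell rim corners',[f(*p,62) for p in [(337,172),(482,180),(458,388),(331,378)]])
E
```

```text
hole [403.02755344 229.59216152] [   0    0   85   75 4210]
hole top z24 [492.9 -81.1  24. ] [ 492.8 -115.3   24. ] [493. -47.  24.] [460.4 -81.2  24. ] [527.7 -81.1  24. ] floor16 [494. -81.  16.]
jar_in [577.5 -88.8 108. ] [ 577.4 -119.7  108. ] [577.6 -57.8 108. ]
gasket [ 444.7 -148.9   66. ] [ 619.  -160.5   66. ] -3.8075294880433885
plate [ 415.1 -269.     8. ]
plate [ 632.2 -287.7    8. ]
handle [ 517.8 -320.8  140. ]
shell rim corners [array([ 428.9, -141.5,   62. ]), array([436.3,  -8.4,  62. ]), array([647.4, -22.5,  62. ]), array([ 635.5, -155.6,   62. ])]
```

Emit:
jog_arm --translation '[[-1.55,3,7.34],[-1.55,3,7.34],[-1.55,3,7.34],[-1.55,3,7.34],[-1.55,3,7.34],[-1.55,3,7.34],[-1.55,3,7.34],[-1.55,3,7.34],[-1.55,3,7.34],[-1.55,3,7.34],[-1.55,3,7.34],[-1.55,3,7.34]]' --rot '[[0,-2.5,0],[0,-2.5,0],[0,-2.5,0],[0,-2.5,0],[0,-2.5,0],[0,-2.5,0],[0,-2.5,0],[0,-2.5,0],[0,-2.5,0],[0,-2.5,0],[0,-2.5,0],[0,-2.5,0]]' --gripper '[1,1,1,1,1,1,1,1,1,1,1,1]'

```text
clock: 4.65
position: [423.3, 275.9, 202.1]
ee_rot: [-0.696, -0.122, 0.122, 0.697]
contact_force: [0.4, -0.7, -0.3]
gripper_width: 85.7
```

```bash
python3 - <<'E'
from h import *
st=arm.read_state();print(st['clock'],st['position'],st['joints'].round(2),st['joint_vel'].round(3))
im,T=grab('wrist','w2.png');K=np.array(im['mtx'])
for t in ['jar_blue']: print(t,find('wrist',T,t))
h=cv2.cvtColor(im['frame'],cv2.COLOR_RGB2HSV)
m=cv2.inRange(h,(108,150,90),(125,255,255));n,l,s,c=cv2.connectedComponentsWithStats(m)
for k in range(1,n):
  if s[k,4]>300:
    e=cv2.fitEllipse(cv2.findContours((l==k).astype(np.uint8),0,1)[0][0])
    print(s[k],c[k],e,'ctr@96',ray(T,K,e[0],96),ray(T,K,c[k],96))
E
```

```text
4.65 [423.30034655 275.9087672  202.06143346] [ 0.9   0.21 -0.33  0.   -1.04 -2.12] [-0.004 -0.002  0.    -0.003  0.    -0.002]
jar_blue [(0.91, [296.1, 334.2, 92.4]), (0.72, [417.3, 275.6, 95.0]), (0.56, [395.9, 495.9, 84.1]), (0.55, [299.4, 214.9, 91.0])]
[ 238  170   76   74 4404] [275.90395095 206.15236149] ((275.887451171875, 206.16897583007812), (73.06895446777344, 74.94170379638672), 89.29696655273438) ctr@96 [418.9 276.3  96. ] [418.9 276.3  96. ]
```

View pics/w2.png

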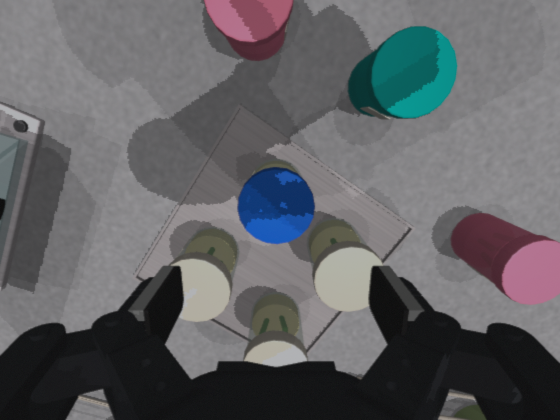

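The blue cap fills a 74 px circle at (276,206), and the fingers straddle it, clear of the two white jars at (200,290) and (350,278). Descending to grip the cap.

Emit:
jog_arm --translation '[[-0.08,0.3,0.04],[-0.08,0.8,0.04],[-0.08,1.3,0.04],[-0.08,1.8,0.04],[-0.08,2.2,0.04],[-0.08,2.5,0.04],[-0.08,2.7,0.04],[-0.08,2.8,0.04],[-0.08,2.8,0.04],[-0.08,2.8,0.04],[-0.08,2.8,0.04],[-0.08,2.8,0.04],[-0.08,2.8,0.04],[-0.08,2.8,0.04],[-0.08,2.8,0.04],[-0.08,2.8,0.04]]' --rot '[[0,0,0],[0,0,0],[0,0,0],[0,0,0],[0,0,0],[0,0,0],[0,0,0],[0,0,0],[0,0,0],[0,0,0],[0,0,0],[0,0,0],[0,0,0],[0,0,0],[0,0,0],[0,0,0]]' --gripper '[1,1,1,1,1,1,1,1,1,0.3,0.3,0.3,0.3,0.3,0.3,0.3]'

```text
clock: 6.35
position: [419.7, 277.0, 63.4]
ee_rot: [-0.696, -0.123, 0.121, 0.697]
contact_force: [-0.2, -2.5, 6.5]
gripper_width: 62.5
```

Emit:
jog_arm --translation '[[0,-0.2,0],[0,-0.5,0],[0,-1.0,0],[0,-1.7,0],[0,-2.5,0],[0,-3.3,0],[0,-4.1,0],[0,-4.6,0],[0,-4.9,0],[0,-4.94,0],[0,-4.94,0]]' --rot '[[0,0,0],[0,0,0],[0,0,0],[0,0,0],[0,0,0],[0,0,0],[0,0,0],[0,0,0],[0,0,0],[0,0,0],[0,0,0]]' --gripper '[0.3,0.3,0.3,0.3,0.3,0.3,0.3,0.3,0.3,0.3,0.3]'

```text
clock: 7.45
position: [418.4, 276.2, 310.1]
ee_rot: [-0.696, -0.123, 0.121, 0.697]
contact_force: [-0.0, 0.4, -2.1]
gripper_width: 62.5
```

```bash
python3 - <<'E'
from h import *
st=arm.read_state();print(st['clock'],st['position'],st['gripper_width'],st['contact_force'])
im,T=grab('wrist','w3.png');K=np.array(im['mtx']);print(find('wrist',T,'jar_blue'))
h=cv2.cvtColor(im['frame'],cv2.COLOR_RGB2HSV)
m=cv2.inRange(h,(108,150,60),(125,255,255));n,l,s,c=cv2.connectedComponentsWithStats(m)
for k in range(1,n):
  if s[k,4]>300: print(s[k],c[k])
dz=st['position'][2]-63.4
print('expected cap centre px',pix(T,K,[st['position'][0],st['position'][1],96+dz]))
print(mv([494,-81,310],down(np.radians(85.3))))
E
```

```text
7.45 [418.43904722 276.18923938 310.07062307] 62.49073313610524 [-0.02421907  0.43042773 -2.1028995 ]
[(0.9, [393.2, 499.1, 91.9]), (0.77, [294.9, 332.8, 88.9]), (0.72, [409.5, 273.7, 340.5]), (0.58, [283.4, 209.1, 92.1])]
[  197   225   158   142 17741] [275.56152415 297.869004  ]
expected cap centre px [271.7 309.3]
([-1.002, -0.026, -7.228], [-0.005, 3.071, 0.004])
```

Emit:
jog_arm --translation '[[-0.05,0,-0.3],[-0.12,0,-0.9],[-0.25,0,-1.8],[-0.38,0,-2.7],[-0.5,0,-3.6],[-0.63,0,-4.5],[-0.75,0,-5.4],[-0.88,0,-6.3],[-0.95,0,-6.9],[-0.99,0,-7.15],[-0.99,0,-7.23],[-0.99,0,-7.23],[-0.99,0,-7.23]]' --rot '[[0,0.2,0],[0,0.5,0],[0,0.9,0],[0,1.3,0],[0,1.7,0],[0,2.1,0],[0,2.5,0],[0,2.8,0],[0,3.0,0],[0,3.07,0],[0,3.07,0],[0,3.07,0],[0,3.07,0]]' --gripper '[0.3,0.3,0.3,0.3,0.3,0.3,0.3,0.3,0.3,0.3,0.3,0.3,0.3]'

```text
clock: 8.85
position: [494.4, -80.1, 308.5]
ee_rot: [-0.706, 0.029, -0.028, 0.707]
contact_force: [-0.3, -0.8, -2.3]
gripper_width: 62.2
```

```bash
python3 - <<'E'
from h import *
st=arm.read_state();print(st['clock'],st['position'],st['gripper_width'],st['contact_force'])
im,T=grab('wrist','w4.png');K=np.array(im['mtx'])
print('seat px',pix(T,K,[494,-81,24]), find('wrist',T,'jar_in'))
print(mv([494.5,-81,130],down(np.radians(85.3))))
E
```

```text
8.85 [494.36190591 -80.05352778 308.4880059 ] 62.15462139312036 [-0.31050336 -0.77177779 -2.3366574 ]
seat px [273.7 174.5] []
([0.001, 3.575, -0.026], [-0.007, 0.015, 0.003])
```

View pics/w4.png

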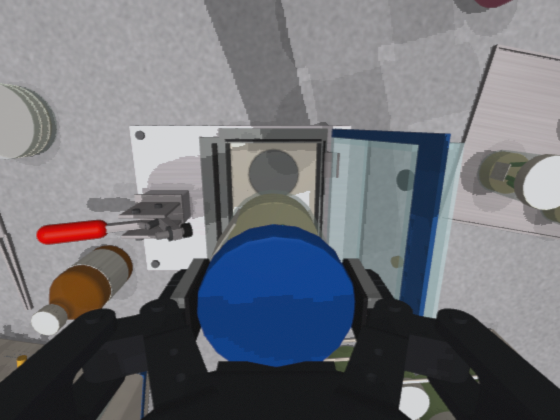

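Hole at (274,175) agrees with the predicted seat, and the jar hangs upright. Lowering.

Emit:
jog_arm --translation '[[0,0.3,-0.02],[0,0.9,-0.02],[0,1.6,-0.02],[0,2.3,-0.02],[0,3.0,-0.02],[0,3.5,-0.02],[0,3.9,-0.02],[0,4.2,-0.02],[0,4.35,-0.02],[0,4.4,-0.02],[0,4.4,-0.02],[0,4.4,-0.02]]' --rot '[[0,0,0],[0,0,0],[0,0,0],[0,0,0],[0,0,0],[0,0,0],[0,0,0],[0,0,0],[0,0,0],[0,0,0],[0,0,0],[0,0,0]]' --gripper '[0.3,0.3,0.3,0.3,0.3,0.3,0.3,0.3,0.3,0.3,0.3,0.3]'

```text
clock: 10.15
position: [495.2, -80.4, 89.6]
ee_rot: [-0.706, 0.027, -0.029, 0.707]
contact_force: [0.5, 0.3, -1.7]
gripper_width: 62.4
```

```bash
python3 - <<'E'
from h import *
st=arm.read_state();print(st['clock'],st['position'],st['gripper_width'],st['contact_force'])
print(mv([494.5,-81,75.5],down(np.radians(85.3))))
E
```

```text
10.15 [495.2233843  -80.42252915  89.63095995] 62.365158563319326 [ 0.49116612  0.29035744 -1.72656746]
([-0.014, 0.283, -0.013], [-0.009, 0.019, 0.016])
```

Emit:
jog_arm --translation '[[-0.01,0.05,-0.01],[-0.01,0.1,-0.01],[-0.01,0.14,-0.01],[-0.01,0.18,-0.01],[-0.01,0.21,-0.01],[-0.01,0.24,-0.01],[-0.01,0.26,-0.01],[-0.01,0.28,-0.01],[-0.01,0.28,-0.01],[-0.01,0.28,-0.01]]' --rot '[[0,0,0],[0,0,0],[0,0,0],[0,0,0],[0,0,0],[0,0,0],[0,0,0],[0,0,0],[0,0,0],[0,0,0]]' --gripper '[0.3,0.3,0.3,0.3,0.3,0.3,0.3,0.3,0.3,0.3]'

```text
clock: 11.15
position: [494.7, -80.9, 75.6]
ee_rot: [-0.706, 0.027, -0.029, 0.707]
contact_force: [0.2, 0.1, -1.3]
gripper_width: 62.2
```

Emit:
jog_arm --translation '[[0,0.02,0],[0,0.03,0],[0,0.04,0],[0,0.04,0]]' --rot '[[0,0,0],[0,0,0],[0,0,0],[0,0,0]]' --gripper '[0.3,0.3,0.3,0.3]'

```text
clock: 11.55
position: [495.7, -81.0, 75.4]
ee_rot: [-0.706, 0.026, -0.029, 0.707]
contact_force: [-2.4, 0.1, 8.8]
gripper_width: 62.6
```

Contact at the expected height (75.4), so the jar is on the seat floor. Releasing.

Emit:
jog_arm --translation '[[0,-0.02,0],[0,-0.02,0],[0,-0.02,0],[0,-0.02,0],[0,-0.02,0],[0,-0.2,0],[0,-0.6,0],[0,-1.1,0],[0,-1.8,0],[0,-2.5,0],[0,-3.3,0],[0,-4.0,0],[0,-4.6,0],[0,-4.9,0],[0,-5.0,0],[0,-5.0,0]]' --rot '[[0,0,0],[0,0,0],[0,0,0],[0,0,0],[0,0,0],[0,0,0],[0,0,0],[0,0,0],[0,0,0],[0,0,0],[0,0,0],[0,0,0],[0,0,0],[0,0,0],[0,0,0],[0,0,0]]' --gripper '[1,1,1,1,1,1,1,1,1,1,1,1,1,1,1,1]'

```text
clock: 13.15
position: [494.4, -81.1, 325.9]
ee_rot: [-0.706, 0.026, -0.03, 0.707]
contact_force: [0.4, -0.0, 0.1]
gripper_width: 85.5
```

```bash
python3 - <<'E'
from h import *
st=arm.read_state();print(st['clock'],st['position'],st['gripper_width'],st['joints'].round(2))
im,T=grab('wrist','w5.png');K=np.array(im['mtx'])
h=cv2.cvtColor(im['frame'],cv2.COLOR_RGB2HSV)
m=cv2.inRange(h,(108,150,60),(125,255,255));n,l,s,c=cv2.connectedComponentsWithStats(m)
for k in range(1,n):
  if s[k,4]>300: print(s[k],c[k],ray(T,K,c[k],108))
for t in ['jar_blue','jar_in','lid_edge','handle_end','clamp_foot']: print(t,find('wrist',T,t))
im,T=grab('scene');K=np.array(im['mtx'])
print(find('scene',T,'lid_edge'))
cv2.imwrite('pics/s5.png',cv2.resize(im['frame'][120:290,170:400,::-1],(800,591)))
np.savez('s5.npz',T=T,K=K)
E
```

```text
13.15 [494.37438932 -81.09861254 325.9075946 ] 85.46098933695235 [ 0.16  0.11 -0.12 -0.   -1.33 -1.81]
[ 248  157   53   54 2236] [273.89758497 183.76610018] [494.8 -81.4 108. ]
[401 194  24  48 405] [412.57530864 218.37037037] [549.7  80.2 108. ]
[397 240  23  43 397] [406.76322418 259.15365239] [602.7  75.5 108. ]
jar_blue [(0.83, [306.8, 196.3, 19.7]), (0.71, [494.4, -81.3, 103.8])]
jar_in [(0.84, [570.3, -90.7, 100.8]), (0.74, [460.1, 247.5, 3.7])]
lid_edge [(0.94, [529.4, 33.7, 102.0])]
handle_end [(0.78, [523.2, -285.0, 132.3])]
clamp_foot [(0.56, [529.6, -191.9, 133.5]), (0.38, [527.2, 37.5, 100.5])]
[(0.8, [568.5, 55.8, 166.8])]
```

View pics/w5.png

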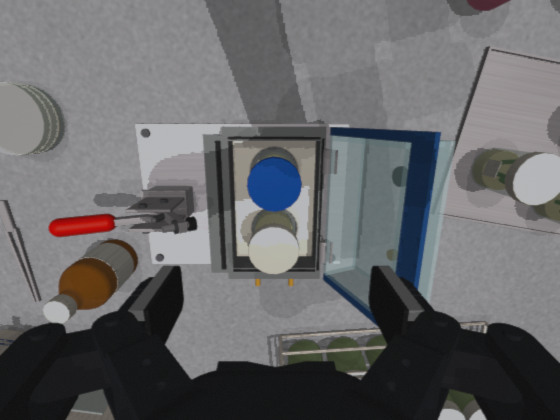

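View pics/s5.png

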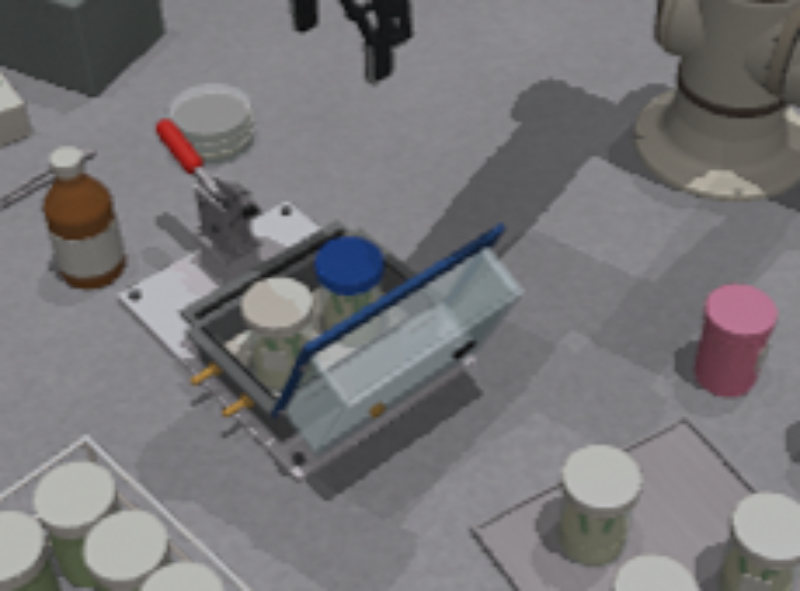

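Jar seated: cap centre measured (494.8, -81.4) against seat (494, -81), and both jars look upright. In the scene crop, the lid's blue flange runs from (500,230) to (280,405). I'll solve the lid angle and lay out the push path.

```bash
cat >> h.py <<'E'
YAW=np.radians(-4.7);EX=np.array([-np.sin(YAW),np.cos(YAW),0]);EY=np.array([-np.cos(YAW),-np.sin(YAW),0]);O=np.array([536.8,-84.5,0])
def ch(p): return O+p[0]*EX+p[1]*EY+np.array([0,0,p[2]])
def inch(w): w=np.array(w)-O; return np.array([w@EX,w@EY,w[2]])
def lidpt(th,r,n,y): return np.array([68-r*np.cos(th)+n*np.sin(th),y,62+r*np.sin(th)+n*np.cos(th)])
E
python3 - <<'E'
from h import *
print('seat',ch([0,43,16]))
d=np.load('s5.npz');T,K=d['T'],d['K'];s=230/800
for th in np.arange(1.6,2.05,.05):
  print(round(th,2),[((pix(T,K,ch(lidpt(th,157,6,y)))-[170,120])/s).round() for y in (105,-105)],lidpt(th,157,6,60).round())
E
```

```text
seat [493.94459237 -80.97664413  16.        ]
1.6 [array([459., 179.]), array([260., 296.])] [ 79.  60. 219.]
1.65 [array([465., 184.]), array([266., 302.])] [ 86.  60. 218.]
1.7 [array([472., 190.]), array([272., 308.])] [ 94.  60. 217.]
1.75 [array([478., 195.]), array([278., 315.])] [102.  60. 215.]
1.8 [array([484., 202.]), array([284., 322.])] [110.  60. 214.]
1.85 [array([490., 208.]), array([290., 330.])] [117.  60. 211.]
1.9 [array([496., 215.]), array([296., 337.])] [124.  60. 209.]
1.95 [array([502., 222.]), array([302., 345.])] [132.  60. 206.]
2.0 [array([507., 229.]), array([308., 353.])] [139.  60. 202.]
```

Lid is at about 1.97 rad (far corner of the flange at (307,350) in the crop). Next: gripper shut, turned 90°, over to behind the flange.

Emit:
jog_arm --translation '[[-0.35,0,3.4],[-0.35,0,3.4],[-0.35,0,3.4],[-0.35,0,3.4],[-0.35,0,3.4],[-0.35,0,3.4],[-0.35,0,3.4],[-0.35,0,3.4],[-0.35,0,3.4],[-0.35,0,3.4],[-0.35,0,3.4],[-0.35,0,3.4],[-0.35,0,3.4],[-0.35,0,3.4]]' --rot '[[0,-1,0],[0,-2,0],[0,-3,0],[0,-4,0],[0,-5,0],[0,-6,0],[0,-7,0],[0,-8,0],[0,-9,0],[0,-10,0],[0,-11,0],[0,-11.25,0],[0,-11.25,0],[0,-11.25,0]]' --gripper '[0,0,0,0,0,0,0,0,0,0,0,0,0,0]'

```text
clock: 14.95
position: [490.2, 89.7, 324.6]
ee_rot: [0.52, 0.481, -0.479, -0.519]
contact_force: [-0.1, 0.0, -0.7]
gripper_width: 0.2
```

```bash
cat > path.py <<'E'
from h import *
def tip(th):
    E=lidpt(th,157,6,60)
    if th>np.pi/2: return np.array([E[0]+11,60,E[2]-12])
    if th>.9:
        P=lidpt(th,np.interp(th,[.9,np.pi/2],[157,145]),6,60);return P+[11,0,0]
    return E+[11-np.interp(th,[.3,.9],[7,0]),0,0]
E
python3 - <<'E'
from path import *
st=arm.read_state();p=inch(st['position']);print(st['clock'],st['position'],p.round(1),st['joints'].round(2),st['gripper_width'])
print('start',mv(ch([172,60,190]),down(np.radians(175.3))))
s=np.array([172,60,190])
for th in [1.97,1.9,1.8,1.7,1.6,1.5,1.4,1.3,1.2,1.1,1,.9,.8,.7,.6,.5,.4,.3,.2,.1,.05,.02]:
    d=(tip(th)-s)/50;print(th,tip(th).round(),[round(d[0],2),round(-d[2],2),round(d[2-1],2)])
E
```

```text
14.95 [490.2225603   89.71016605 324.6089431 ] [169.8  60.7 324.6] [ 0.51  0.11 -0.13  0.   -1.33 -0.59] 0.21767973547943803
start ([0.042, 2.692, -0.006], [0.022, 0.019, 0.004])
1.97 [146.  60. 192.] [np.float64(-0.53), np.float64(-0.05), np.float64(0.0)]
1.9 [135.  60. 197.] [np.float64(-0.73), np.float64(-0.13), np.float64(0.0)]
1.8 [121.  60. 202.] [np.float64(-1.03), np.float64(-0.23), np.float64(0.0)]
1.7 [105.  60. 205.] [np.float64(-1.34), np.float64(-0.3), np.float64(0.0)]
1.6 [ 90.  60. 207.] [np.float64(-1.65), np.float64(-0.34), np.float64(0.0)]
1.5 [ 75.  60. 208.] [np.float64(-1.95), np.float64(-0.37), np.float64(0.0)]
1.4 [ 60.  60. 209.] [np.float64(-2.25), np.float64(-0.38), np.float64(0.0)]
1.3 [ 45.  60. 208.] [np.float64(-2.55), np.float64(-0.36), np.float64(0.0)]
1.2 [ 30.  60. 206.] [np.float64(-2.85), np.float64(-0.31), np.float64(0.0)]
1.1 [ 15.  60. 201.] [np.float64(-3.14), np.float64(-0.23), np.float64(0.0)]
1 [  0.  60. 196.] [np.float64(-3.44), np.float64(-0.12), np.float64(0.0)]
0.9 [-14.  60. 189.] [np.float64(-3.72), np.float64(0.03), np.float64(0.0)]
0.8 [-27.  60. 179.] [np.float64(-3.98), np.float64(0.22), np.float64(0.0)]
0.7 [-40.  60. 168.] [np.float64(-4.23), np.float64(0.45), np.float64(0.0)]
0.6 [-51.  60. 156.] [np.float64(-4.45), np.float64(0.69), np.float64(0.0)]
0.5 [-61.  60. 143.] [np.float64(-4.65), np.float64(0.95), np.float64(0.0)]
0.4 [-69.  60. 129.] [np.float64(-4.82), np.float64(1.23), np.float64(0.0)]
0.3 [-76.  60. 114.] [np.float64(-4.96), np.float64(1.52), np.float64(0.0)]
0.2 [-81.  60.  99.] [np.float64(-5.05), np.float64(1.82), np.float64(0.0)]
0.1 [-84.  60.  84.] [np.float64(-5.11), np.float64(2.13), np.float64(0.0)]
0.05 [-85.  60.  76.] [np.float64(-5.13), np.float64(2.28), np.float64(0.0)]
0.02 [-85.  60.  71.] [np.float64(-5.14), np.float64(2.38), np.float64(0.0)]
```

Emit:
jog_arm --translation '[[0.04,0.4,0],[0.04,0.9,0],[0.04,1.5,0],[0.04,2.1,0],[0.04,2.5,0],[0.04,2.69,0],[-0.2,2.67,0],[-0.4,2.65,0],[-0.55,2.62,0],[-0.7,2.56,0],[-0.99,2.46,0],[-1.3,2.39,0],[-1.61,2.35,0],[-1.91,2.32,0],[-2.21,2.31,0],[-2.51,2.33,0],[-2.81,2.38,0],[-2.81,2.38,0]]' --rot '[[0,0,0],[0,0,0],[0,0,0],[0,0,0],[0,0,0],[0,0,0],[0,0,0],[0,0,0],[0,0,0],[0,0,0],[0,0,0],[0,0,0],[0,0,0],[0,0,0],[0,0,0],[0,0,0],[0,0,0],[0,0,0]]' --gripper '[0,0,0,0,0,0,0,0,0,0,0,0,0,0,0,0,0,0]'

```text
clock: 16.75
position: [478.8, -52.3, 205.8]
ee_rot: [0.521, 0.48, -0.478, -0.519]
contact_force: [-0.1, -0.9, -0.3]
gripper_width: 0.1
```

```bash
python3 - <<'E'
from path import *
st=arm.read_state();p=inch(st['position']);print(st['clock'],p.round(1),st['contact_force'])
im,T=grab('scene');K=np.array(im['mtx'])
cv2.imwrite('pics/s6.png',cv2.resize(im['frame'][80:290,130:400,::-1],(771,600)))
for th in (1.1,1.2,1.3,1.4): print(th,[((pix(T,K,ch(lidpt(th,157,6,y)))-[130,80])*771/270).round() for y in (105,-105)])
for th in [1.2,1.1,1,.9,.8,.7,.6,.5,.4,.3,.2,.1,.05,.02]:
    d=(tip(th)-p)/50;print(th,[round(float(x),2) for x in (d[0],-d[2],d[1])])
E
```

```text
16.75 [ 27.3  60.4 205.8] [-0.12936364 -0.89597301 -0.27529682]
1.1 [array([443., 236.]), array([284., 325.])]
1.2 [array([452., 238.]), array([291., 329.])]
1.3 [array([461., 242.]), array([300., 334.])]
1.4 [array([471., 247.]), array([308., 340.])]
1.2 [0.05, 0.01, -0.01]
1.1 [-0.25, 0.09, -0.01]
1 [-0.54, 0.2, -0.01]
0.9 [-0.82, 0.34, -0.01]
0.8 [-1.09, 0.54, -0.01]
0.7 [-1.34, 0.76, -0.01]
0.6 [-1.56, 1.0, -0.01]
0.5 [-1.76, 1.26, -0.01]
0.4 [-1.93, 1.54, -0.01]
0.3 [-2.07, 1.83, -0.01]
0.2 [-2.16, 2.13, -0.01]
0.1 [-2.22, 2.44, -0.01]
0.05 [-2.24, 2.6, -0.01]
0.02 [-2.24, 2.69, -0.01]
```

View pics/s6.png

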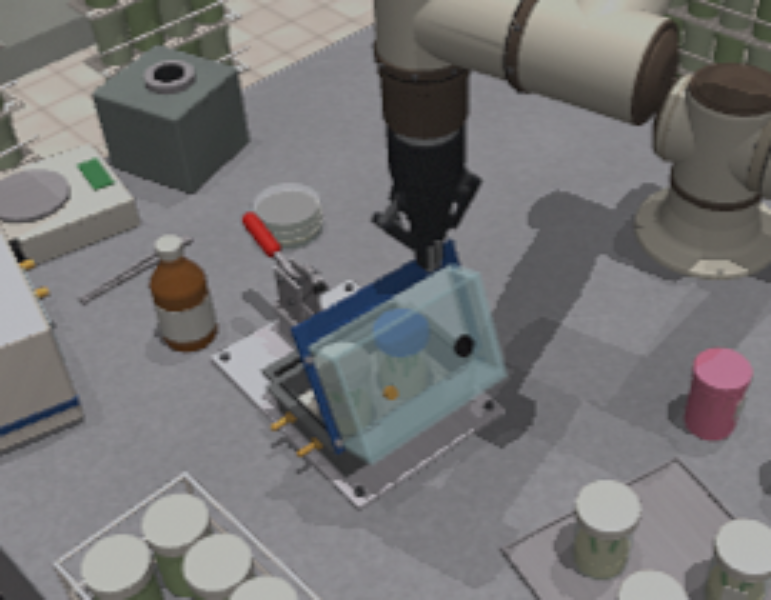

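Lid is following the fingertip at about 1.2 rad. I'll continue down, drifting 17 mm along the flange to stay clear of the clamp.

Emit:
jog_arm --translation '[[-0.1,0.04,0.03],[-0.25,0.09,0.05],[-0.54,0.2,0.1],[-0.82,0.34,0.15],[-1.09,0.54,0.2],[-1.34,0.76,0.25],[-1.56,1.0,0.3],[-1.76,1.26,0.35],[-1.93,1.54,0.35],[-2.07,1.83,0.35],[-2.16,2.13,0.35],[-2.2,2.35,0.35],[-2.22,2.5,0.35],[-2.24,2.62,0.35],[-2.24,2.7,0.35],[-2.24,2.74,0.35],[-2.24,2.74,0.35],[-2.24,2.74,0.35]]' --rot '[[0,0,0],[0,0,0],[0,0,0],[0,0,0],[0,0,0],[0,0,0],[0,0,0],[0,0,0],[0,0,0],[0,0,0],[0,0,0],[0,0,0],[0,0,0],[0,0,0],[0,0,0],[0,0,0],[0,0,0],[0,0,0]]' --gripper '[0,0,0,0,0,0,0,0,0,0,0,0,0,0,0,0,0,0]'

```text
clock: 18.6
position: [452.8, -162.0, 69.3]
ee_rot: [0.521, 0.48, -0.479, -0.519]
contact_force: [-1.8, -0.6, 3.0]
gripper_width: -0.2
```

```bash
python3 - <<'E'
from path import *
st=arm.read_state();p=inch(st['position']);print(st['clock'],p.round(1),st['contact_force'],st['wrist_torque'])
im,T=grab('scene','s7.png');print(find('scene',T,'lid_edge'),find('scene',T,'handle_end'),find('scene',T,'bottle'))
E
```

```text
18.6 [-84.1  77.4  69.3] [-1.84979262 -0.57937166  3.01153191] [-0.2905051   0.60296279  0.03209344]
[(0.89, [557.6, -63.5, 115.5])] [(0.68, [554.9, -58.5, 83.9]), (0.67, [523.4, -278.2, 133.0]), (0.55, [511.7, 297.0, 2.6])] [(0.69, [626.4, -321.7, 83.5])]
```

Emit:
jog_arm --translation '[[0,-0.3,0],[0,-0.9,0],[0,-1.7,0],[0,-2.5,0],[-0.3,-3.1,-0.1],[-1.0,-3.4,-0.4],[-1.8,-3.4,-0.7],[-2.7,-3.4,-1.1],[-3.4,-3.4,-1.3],[-3.8,-3.4,-1.43],[-3.82,-3.4,-1.43],[-3.82,-3.0,-1.43],[-3.82,-2.4,-1.43],[-3.82,-1.8,-1.43],[-3.82,-1.3,-1.43],[-3.82,-1.12,-1.43],[-3.82,-1.12,-1.43]]' --rot '[[0,0,0],[0,0,0],[0,0,0],[0,0,0],[0,0,0],[0,0,0],[0,0,0],[0,0,0],[0,0,0],[0,0,0],[0,0,0],[0,0,0],[0,0,0],[0,0,0],[0,0,0],[0,0,0],[0,0,0]]' --gripper '[0,0,0,0,0,0,0,0,0,0,0,0,0,0,0,0,0]'

```text
clock: 20.5
position: [508.1, -357.2, 124.3]
ee_rot: [0.52, 0.48, -0.479, -0.52]
contact_force: [0.2, -0.3, -0.4]
gripper_width: -0.2
```

```bash
python3 - <<'E'
from path import *
st=arm.read_state();p=inch(st['position']);print(st['clock'],p.round(1),st['contact_force'])
im,T=grab('scene');K=np.array(im['mtx'])
cv2.imwrite('pics/s8.png',cv2.resize(im['frame'][80:290,130:400,::-1],(771,600)))
for ph in [1.19,1.1,1,.9,.8,.7,.6,.5,.4,.3,.2,.1,0,-.03]:
    t=np.array([-155-86*np.sin(ph)-21.5,6,107+86*np.cos(ph)-20]);d=(t-p)/50;print(ph,[round(float(x),2) for x in (d[0],-d[2],d[1])])
E
```

```text
20.5 [-274.1    6.2  124.3] [ 0.24743992 -0.25415484 -0.35113235]
1.19 [0.36, 0.11, -0.0]
1.1 [0.42, -0.03, -0.0]
1 [0.51, -0.18, -0.0]
0.9 [0.61, -0.32, -0.0]
0.8 [0.72, -0.45, -0.0]
0.7 [0.84, -0.57, -0.0]
0.6 [0.98, -0.67, -0.0]
0.5 [1.13, -0.76, -0.0]
0.4 [1.28, -0.84, -0.0]
0.3 [1.44, -0.9, -0.0]
0.2 [1.61, -0.94, -0.0]
0.1 [1.78, -0.97, -0.0]
0 [1.95, -0.97, -0.0]
-0.03 [2.0, -0.97, -0.0]
```

View pics/s8.png

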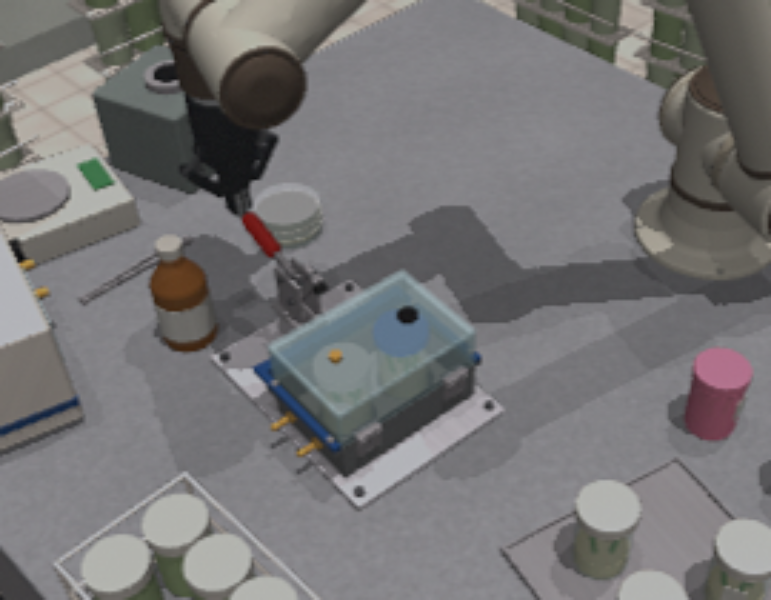

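The lid lies shut on the lower shell and the fingertip is just behind the red grip at (245,215). Bottle and knuckles are clear of each other. Throwing the handle.

Emit:
jog_arm --translation '[[0.2,0.08,0],[0.36,0.08,0],[0.42,-0.03,0],[0.51,-0.18,0],[0.61,-0.32,0],[0.72,-0.45,0],[0.84,-0.57,0],[0.98,-0.67,0],[1.13,-0.76,0],[1.28,-0.84,0],[1.44,-0.9,0],[1.61,-0.94,0],[1.78,-0.97,0],[1.88,-0.97,0],[1.95,-0.97,0],[2.0,-0.97,0],[2.02,-0.97,0],[2.02,-0.97,0]]' --rot '[[0,0,0],[0,0,0],[0,0,0],[0,0,0],[0,0,0],[0,0,0],[0,0,0],[0,0,0],[0,0,0],[0,0,0],[0,0,0],[0,0,0],[0,0,0],[0,0,0],[0,0,0],[0,0,0],[0,0,0],[0,0,0]]' --gripper '[0,0,0,0,0,0,0,0,0,0,0,0,0,0,0,0,0,0]'

```text
clock: 22.35
position: [517.3, -261.8, 176.2]
ee_rot: [0.523, 0.479, -0.481, -0.516]
contact_force: [-0.7, -18.9, 1.5]
gripper_width: 0.4
```

```bash
python3 - <<'E'
from path import *
st=arm.read_state();p=inch(st['position']);print(st['clock'],p.round(1),st['contact_force'])
im,T=grab('scene');K=np.array(im['mtx']);print(find('scene',T,'handle_end'))
cv2.imwrite('pics/s9.png',cv2.resize(im['frame'][100:260,170:370,::-1],(750,600)))
for ph in (0,.1,.2,.4): print(ph,((pix(T,K,ch([-155-86*np.sin(ph),0,107+86*np.cos(ph)]))-[170,100])*3.75).round())
E
```

```text
22.35 [-178.3    4.9  176.2] [ -0.74751924 -18.94055462   1.47650071]
[(0.45, [528.0, -232.5, 165.9]), (0.24, [556.9, -58.7, 86.0])]
0 [221. 208.]
0.1 [215. 204.]
0.2 [210. 200.]
0.4 [199. 196.]
```

View pics/s9.png

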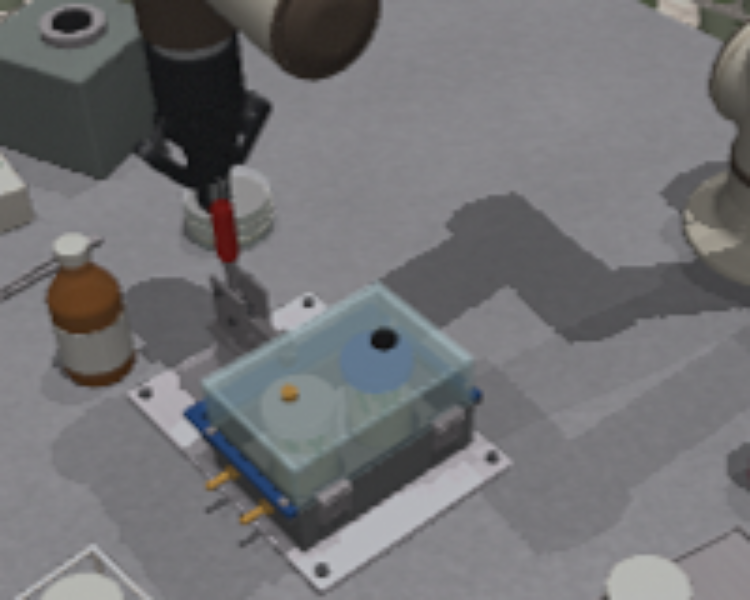

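Handle looks upright (grip end near (222,208), as predicted for 0 rad), with 19 N on the tool. I'll push slightly harder to confirm it's at the stop.

Emit:
jog_arm --translation '[[0.1,0,0],[0.15,0,0],[0.2,0,0],[0.2,0,0],[0.2,0,0]]' --rot '[[0,0,0],[0,0,0],[0,0,0],[0,0,0],[0,0,0]]' --gripper '[0,0,0,0,0]'

```text
clock: 22.95
position: [517.2, -261.2, 176.6]
ee_rot: [0.527, 0.475, -0.484, -0.513]
contact_force: [-1.0, -40.1, -8.6]
gripper_width: -0.2
```

Firm stop (40 N, 0.6 mm travel). Backing off and checking.

Emit:
jog_arm --translation '[[-0.2,0,0],[-0.6,0,0],[-1.1,0,0],[-1.6,-0.3,0],[-2.0,-1.0,0],[-2.2,-1.8,0],[-2.2,-2.6,0],[-2.2,-3.4,0],[-2.2,-3.8,0],[-2.2,-4.0,0],[-2.2,-4.0,0],[-2.2,-4.0,0]]' --rot '[[0,0,0],[0,0,0],[0,0,0],[0,0,0],[0,0,0],[0,0,0],[0,0,0],[0,0,0],[0,0,0],[0,0,0],[0,0,0],[0,0,0]]' --gripper '[0,0,0,0,0,0,0,0,0,0,0,0]'

```text
clock: 24.15
position: [507.1, -365.3, 377.1]
ee_rot: [0.526, 0.474, -0.484, -0.514]
contact_force: [0.1, -0.1, -0.8]
gripper_width: 0.0
```

```bash
python3 - <<'E'
from path import *
st=arm.read_state();p=inch(st['position']);print(st['clock'],p.round(1),st['contact_force'])
im,T=grab('scene');K=np.array(im['mtx'])
cv2.imwrite('pics/s10.png',cv2.resize(im['frame'][125:265,190:350,::-1],(686,600),interpolation=2))
q=lambda c:((pix(T,K,ch(c))-[190,125])*600/140).round()
for ph in (0,.1,.2): print('handle_end',ph,q([-155-86*np.sin(ph),0,107+86*np.cos(ph)]))
for th in (0,.03,.06): print('lid corner',th,q(lidpt(th,157,6,-105)))
print('foot',q([-78,0,68]), [find('scene',T,t) for t in ('handle_end','jar_blue','bottle','dishes')])
E
```

```text
24.15 [-282.3    6.6  377.1] [ 0.1089181  -0.07178026 -0.8330248 ]
handle_end 0 [166. 131.]
handle_end 0.1 [160. 126.]
handle_end 0.2 [154. 122.]
lid corner 0 [121. 360.]
lid corner 0.03 [120. 356.]
lid corner 0.06 [120. 352.]
foot [242. 303.] [[(0.65, [526.2, -231.3, 164.6])], [(0.93, [416.6, 518.8, 89.8]), (0.79, [311.7, 346.5, 74.6]), (0.7, [298.5, 211.5, 79.6])], [(0.83, [629.2, -319.0, 84.3])], [(0.77, [395.5, -405.5, 45.3]), (0.59, [614.0, -490.4, 8.6])]]
```

View pics/s10.png

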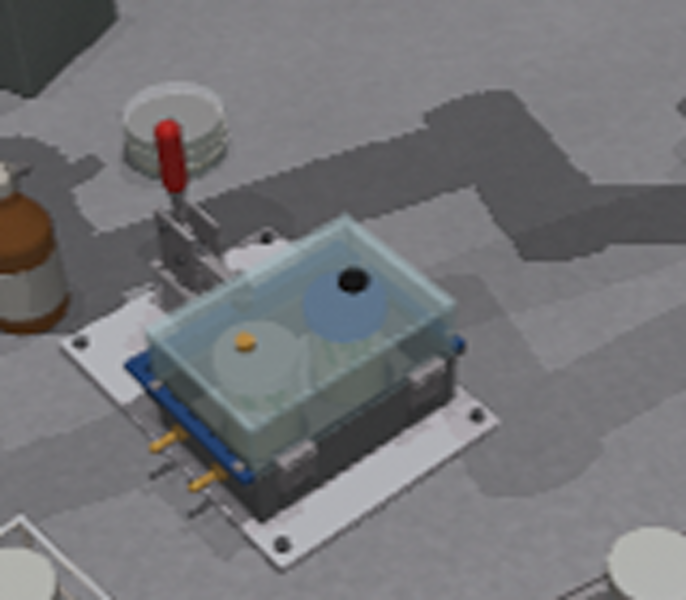

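The handle end is at (168,131), against a predicted (166,131) for 0 rad, and it stayed there after release. The lid is flush and both jars are upright. Handing in.

```bash
python3 -c "
from h import *
print(job_done())"
```

```text
the job is handed in; nothing more can be done
None
```

The job is handed in at about 24 s on the robot's clock, with every step carried out; `job_done()` gave no verdict, so what follows rests on my own checks.

- **Jar:** I lifted the blue-capped jar by its cap and set it in the free seat. Contact came at the expected height. After release the cap centre measured (494.8, -81.4) mm, against the seat at (494, -81).
- **Upper shell:** I swung it shut with the closed fingertips, from about 1.97 rad down onto the gasket, pushing off-centre to stay clear of the clamp.
- **Clamp:** I threw the red handle to its stop. It took 40 N with only 0.6 mm more travel, and it stayed put after I backed off.
- **Last picture:** The handle end was within 2 px of where a fully clamped handle should be, the shell looked flush, and both jars stood upright. The arm was clear, with almost no force on the tool.
- **Other things on the bench:** The bottle and dishes were in place. The clamp shows only as far as its handle, because the foot on the flange was hidden behind the shell. I did not re-measure the tray jars or the forceps afterwards.
- **Disagreements:** The network's readings of the lid edge and handle end were up to a few centimetres off, because it reports the middle of the visible part. I went by the geometry and pixels instead. It also no longer reported the blue jar once it was under the clear shell.

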